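# Load a stepped block under the spring flap of a clamping fixture

### The job

Load the stepped steel block into the clamping fixture: with one fingertip press down the long wing of the spring-closed flap and hold the flap open, while the other fingertip pushes the block along its lane until its low tongue lies under the flap and stands fully home against the stop. Then take the hand away so that the flap springs down onto the tongue. Only push the block, never lift it, and leave the oil bottle, the bush and the chuck key where they are.

Things in the scene. Friction and masses are not known exactly. Their poses are not given: they have to be found in the camera images.
- fixture: Fixed grey fixture plate. Origin: on the table, under the lane's centre line; own +x is the push direction (away from the robot, within 0.45 rad), +y left. Sizes in mm in this frame, F: plate x -137 to 87, y -100 to 50, its top, the deck the block slides on, at z 12. Guide rails either side of the lane: y 18.5 to 24.5 and -18.5 to -24.5, tops z 20, x -130 to 60. No roof; nothing rises above z 72.
- stop (a point): Middle of the end stop's face that the tongue must meet, at F x 60, y 0, z 19. The stop is a bar 49 mm wide across the lane, its top at z 26.
- flap_wing (a point): Middle of the wing's free top face (F x -57.5, y -76, z 40 when shut). The wing is the flap's press side, a ribbed aluminium plate right of the lane: F x -125 to 10, y -95 to -45. Pressed down anywhere along its length it tips down to the right about the pivot (along x at F y -45, z 34) and raises the leaf; a fingertip may slide along it in x while pressing.
- flap_leaf (a point): Middle of the leaf's top over the pad (F x 41, y 2, z 42 when shut). The leaf is one piece with the wing: a plate over the lane's far end, F x 24 to 58, y -47 to 13 with a clamping pad below it (x 27 to 55, y -6 to 10), underside 6 mm above the deck when shut: the tongue cannot enter then, and pushing it on the pad does not open the flap.
- flap (a joint): Flap angle, rad: 0 shut, grows as the wing goes down, stop at 0.55. The tongue passes under the pad above 0.21; on the loaded tongue it rests at 0.2. For a fingertip edge 24 mm outside the pivot the tip is at F z 35 mm at 0.22, 31 at 0.36, 27 at 0.55. Closing spring: 0.075 N m plus 0.3 N m per rad, some 6 to 12 N at the fingertip.
- block: Loose stepped steel block, 0.25 to 0.5 kg, in the lane, 64 mm long (own x, along the lane), 34 wide: low tongue in front (own x -6 to 32), 14 mm high; tall heel at the rear (own x -32 to -6), 45 mm high, top at F z 57. Origin: centre of its underside. Starts at F x -62 to -17, tongue short of the flap. Home against the stop: origin F x 28, the heel's flat rear face F x -4, outside the flap.
- oil: Bystander: white oil bottle, 52 mm diameter, 115 mm tall, standing on the table beside the fixture. Origin: centre of its underside.
- bush: Bystander: brass bush, a ring 48 mm outside, 26 mm bore, 35 mm high, standing on the table beside the fixture. Origin: centre of its underside.
- key: Bystander: steel chuck key lying on the table, a bar about 108 mm long and 14 mm thick with an 80 mm cross bar at one end. Origin: on the table under the bar's other end.
Mind the look-alikes: they are no part of the job. What is meant by the block is not blue or pink, and is the smaller of those in its own colour.

How it is judged (in metres and radians):
On the way, in this order (a step that is already met when the one before it is completed fails the run):
1. the flap is held open by a finger, the tongue still outside it (value of joint flap above 0.2 rad and contact force between the fingers and flap above 0.3 N and x of block in the frame of fixture below -0.001 m), for 0.1 s.
2. a finger pushes the block under the flap (tongue at least 8 mm in) while a finger holds the wing down (value of joint flap above 0.18 rad and contact force between the fingers and flap above 0.3 N and contact force between the fingers and block above 0.2 N and x of block in the frame of fixture above 0.003 m).
At the end, for the whole second after the job is handed in: The block lies flat in the lane within 3 mm of home against the stop, at rest, with the flap sprung down and pressing on its tongue (over 0.8 N); the bottle, bush and key are within 20 mm of where they were (x of block in the frame of fixture between 0.025 and 0.031 m and y of block in the frame of fixture between -0.004 and 0.004 m and angle between the x axis of block and the x axis of fixture, either way round below 0.1 rad and angle between block's own z axis and vertical below 0.05 rad and linear speed of block below 0.01 m/s and contact force between flap and block above 0.8 N and value of joint flap between 0.12 and 0.27 rad and distance of each of oil, bush, key from where it was at the start of the episode below 0.02 m); the robot touches nothing.
It fails at once if the block is lifted more than 6 mm off the deck (z of block in the frame of fixture above 0.018 m).
It fails at once if the block is tipped (angle between block's own z axis and vertical above 0.25 rad).
It fails at once if the oil bottle is pushed or knocked (distance of oil from where it was at the start of the episode above 0.02 m or angle between oil's own z axis and vertical above 0.3 rad).
It fails at once if the bush or the chuck key is pushed away (distance of any of bush, key from where it was at the start of the episode above 0.02 m).
It also fails if it takes over 42 s, if anything falls off the work surface, if the arm or the gripper's body presses on something with over 40 N, if the wrist force passes 120 N, or if a joint passes its speed limit or range.

### The arm

A 6-joint arm with a two-finger parallel gripper is mounted at the origin on the work surface. World frame = base frame: x ahead of the robot, y to its left, z up, the work surface at z = 0. Lengths are in mm, angles in rad, forces in N, time in s.
With the tool pointing down it reaches from about 375 to 900 mm from the base axis. Payload 3.1 kg.
Tool frame: the origin (TCP) lies on the mounting face of the last link; the fingertips stand arm.tcp_to_tips ahead of it and the grasp point (between the pads) lies 164 mm ahead of it (arm.tcp_to_tips is the distance from the TCP to the fingertips, in mm); z points along the fingers, y is the direction in which the jaws open and shut (so a half turn about z gives the same grasp; the last joint's range is limited). The gripper opens to 87 mm and grips with 3 to 60 N. Pads are 19 mm wide; open, the fingers measure 117 mm over their backs; the gripper's body (75 mm by 190 mm) begins 51 mm behind the grasp point.
Start: joints at [-1.367, 0.527, 1.433, -0, 1.181, -0.178], TCP at [232.89, -579.966, 404.748] pointing down, gripper open.
Joint ranges: [-3.08, 3.08], [-0.75, 2.2], [0.22, 2.44], [-1.43, 4.57], [0, 2.65], [-2.85, 2.85]. Speed limits (rad/s): [2.79, 2.79, 3.14, 3.14, 3.14, 3.14].

### API

Orientations are given as a unit quaternion [w, x, y, z].
In Python, from cell import sense, optics, ticket, arm gives the robot as it stands.
- The arm moves only by the tool play_rows, never from a script. Its argument "commands" is a list that holds one entry, the list of rows, each a list of 5 numbers: the gripper command: -1 is shut, 1 is fully open, values between are in proportion, then the shift along the tool's x, y, z in mm, then the turn about the tool's z in rad. A call has 1 to 20 rows; each row is the pose to reach, as a shift and turn from the pose commanded when the call began, along the tool's axes at that moment; what a row does not reach only later rows make up. A row lasts 1/12 s, in which the tool goes at most 41.7 mm and 7.16 degrees, less where a joint would pass 70% of its speed; a pose out of reach is approached as far as the arm can. A call with a gripper value outside its range is refused whole. The fingers move at their own pace and stop on an object; the grip force is fixed at half the most. Time passes only in rows, so rows that repeat a pose let the fingers close. It gives the time, the measured TCP pose, the force and the opening at its end, in the units of the state.
- sense(): the state, without advancing time (a new reading comes with each control period).
- optics.read_camera(name): name is "side" or "top"; returns a dict with "color" (420x560x3 uint8, red, green, blue), "intrinsics" (3x3 intrinsics, pixels), "R" (3x3) and "t" (3): a world point X has camera coordinates R X + t. Camera axes: x right, y down, z forward; pixel columns grow to the right and rows downward; lengths in mm; the calibration is good to about 2 mm. A picture is of the moment at which its call begins. There is no depth.
- ticket.finish_job(): hands the job in, once; it reports no verdict.
The state is a dict: "clock": time; "qpos": joint angles; "joint_velocities": joint speeds; "joint_torque": joint torques, N m; "tool_pos": TCP position; "tcp_rot": TCP orientation; "ft_force": force on the tool from outside, world axes, zero at the start; "wrist_torque": the same for the moment, N m; "gripper_width": finger opening in mm.
Only numpy, scipy, OpenCV 4.12 (cv2) and the standard library are available. Lean on these libraries where they do the work, as an engineer would, in place of code of your own. Each camera call takes 0.05 s, during which the arm holds its last target.

## Working session

There is one attempt and no reset: what is moved stays moved. The work goes in short steps, Python scripts to look and compute and a tool call to move; the robot and the scene stay as the last step left them, time stands still between calls to the robot, and variables do not carry over. Pictures are saved under pics/ and viewed, and the job is handed in when it is done.

Besides the shell and the picture viewer there is one more tool, called after ">>>" as name(argument=value, ...) on one line, values as JSON. play_rows: Moves the arm, as the interface text tells. Its arguments: {"type":"object","properties":{"commands":{"type":"array"}},"required":["commands"]}

```bash
mkdir -p pics; ls; python3 - <<'E'
from cell import sense, optics, ticket, arm
import cv2
s=sense(); print({k:s[k] for k in s}); print(arm.tcp_to_tips)
for n in("side","top"):
    c=optics.read_camera(n); cv2.imwrite(f"pics/{n}0.png",c["color"][:,:,::-1]); print(n,c["intrinsics"],c["R"],c["t"])
E
```

```text
pics
{'clock': 0.0, 'qpos': array([-1.36750202e+00,  5.28461486e-01,  1.43388989e+00, -1.38494701e-05,
        1.18135467e+00, -1.78504110e-01]), 'joint_velocities': array([ 1.97880863e-03, -7.37546273e-04, -2.93169459e-05, -7.14944428e-05,
       -2.27627274e-03, -4.96091452e-04]), 'joint_torque': array([ 1.56794413e-04, -4.40042102e+01, -1.76592761e+01,  6.33917539e-02,
        5.82741061e-02, -1.61980224e-04]), 'tool_pos': array([ 232.82337225, -579.65415669,  403.77802625]), 'tcp_rot': array([-1.05653618e-03,  9.81832966e-01,  1.89744327e-01, -1.95004698e-05]), 'ft_force': array([0.51565484, 0.07247685, 0.240318  ]), 'wrist_torque': array([ 0.06574801,  0.05877286, -0.02524954]), 'gripper_width': 86.9665868240148}
182.2
side [[422.289493    0.        280.1971882]
 [  0.        422.289493  212.5335228]
 [  0.          0.          1.       ]] [[-0.97313347 -0.22994439 -0.01169746]
 [-0.14528591  0.65268164 -0.74357157]
 [ 0.17861483 -0.7218949  -0.66855403]] [532.91299175  92.21689091 856.69533316]
top [[525.09811215   0.         279.91654835]
 [  0.         525.09811215 226.16908939]
 [  0.           0.           1.        ]] [[-4.51113207e-03 -9.99630541e-01  2.68035674e-02]
 [-9.90109812e-01  7.06430480e-04 -1.40292768e-01]
 [ 1.40222000e-01 -2.71713543e-02 -9.89747194e-01]] [ 18.08240146 544.7724731  966.36109364]
```

View pics/side0.png

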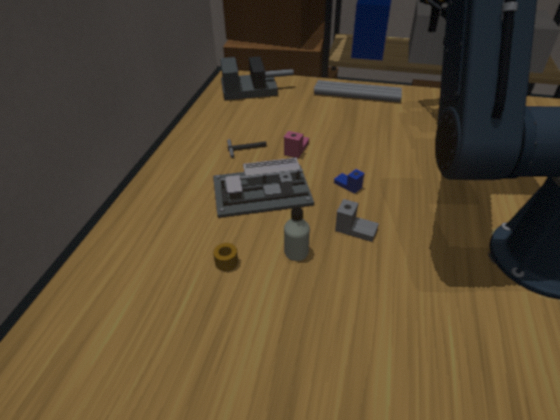

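View pics/top0.png

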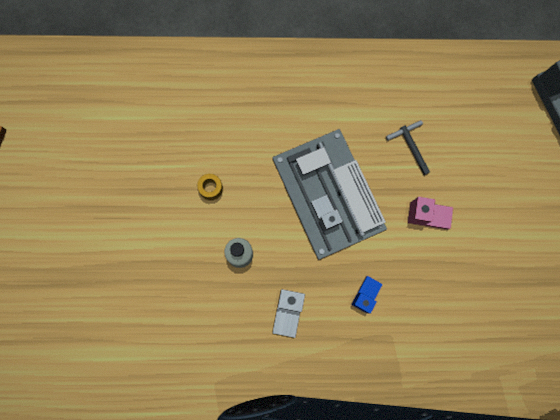

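Top view: the fixture sits around (330,195) with the wing at right, and the block is in the lane near (326,212). The bottle is at (238,252), the bush at (210,186) and the key at (410,145). I'll enlarge it next.

```bash
python3 - <<'E'
import cv2
a=cv2.imread("pics/top0.png")[120:270,260:400]; cv2.imwrite("pics/topc.png",cv2.resize(a,None,fx=4,fy=4,interpolation=cv2.INTER_CUBIC))
a=cv2.imread("pics/side0.png")[140:280,200:340]; cv2.imwrite("pics/sidec.png",cv2.resize(a,None,fx=4,fy=4,interpolation=cv2.INTER_CUBIC))
E
```

```text
(no output)
```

View pics/topc.png

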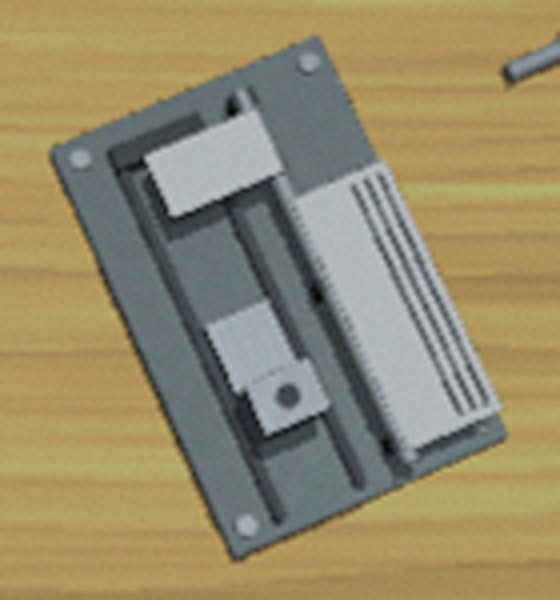

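View pics/sidec.png

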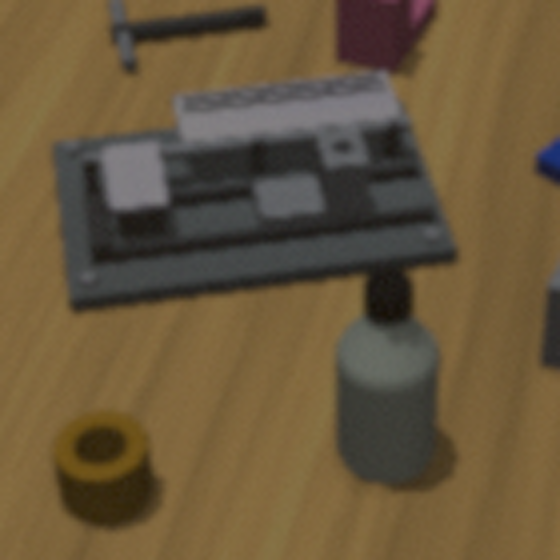

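```bash
cat > h.py <<'E'
import numpy as np, pickle
from scipy.optimize import least_squares
CAM={"side":(422.289493,280.1971882,212.5335228,np.array([[-0.97313347,-0.22994439,-0.01169746],[-0.14528591,0.65268164,-0.74357157],[0.17861483,-0.7218949,-0.66855403]]),np.array([532.91299175,92.21689091,856.69533316])),
"top":(525.09811215,279.91654835,226.16908939,np.array([[-4.51113207e-03,-9.99630541e-01,2.68035674e-02],[-9.90109812e-01,7.06430480e-04,-1.40292768e-01],[1.40222000e-01,-2.71713543e-02,-9.89747194e-01]]),np.array([18.08240146,544.7724731,966.36109364]))}
def proj(n,X):
    f,cx,cy,R,t=CAM[n]; c=np.atleast_2d(X)@R.T+t
    return np.c_[f*c[:,0]/c[:,2]+cx,f*c[:,1]/c[:,2]+cy]
def F2W(p,X):
    x,y,a=p[:3]; c,s=np.cos(a),np.sin(a); X=np.atleast_2d(np.array(X,float))
    return np.c_[x+c*X[:,0]-s*X[:,1],y+s*X[:,0]+c*X[:,1],X[:,2]]
def ray(n,uv,z):
    f,cx,cy,R,t=CAM[n]; d=R.T@np.array([(uv[0]-cx)/f,(uv[1]-cy)/f,1]); o=-R.T@t
    return o+d*(z-o[2])/d[2]
E
python3 - <<'E'
from h import *
T=[((87,50,12),(52,150)),((87,-100,12),(318,38)),((-137,-100,12),(506,438)),((-137,50,12),(234,553)),
((10,-95,40),(388,163)),((-125,-95,40),(498,410)),((58,13,42),(145,155)),((24,13,42),(172,217)),((24,-47,42),(285,175))]
S=[((87,-100,12),(55,147)),((87,50,12),(74,297)),((-137,50,12),(454,250)),((58,13,42),(106,212)),((24,13,42),(167,205))]
tp=np.array([(u/4+260,v/4+120) for _,(u,v) in T]);sp=np.array([(u/4+200,v/4+140) for _,(u,v) in S])
X=[a for a,_ in T];Y=[a for a,_ in S]
def r(p): return np.r_[(proj("top",F2W(p,X))-tp).ravel(),(proj("side",F2W(p,Y))-sp).ravel()]
o=least_squares(r,[600,-80,0.4],loss="soft_l1");print(o.x);print(np.round(r(o.x).reshape(-1,2),1))
p=o.x
def toF(u,v,z):
    w=ray("top",(u/4+260,v/4+120),z); c,s=np.cos(p[2]),np.sin(p[2]); d=w-np.array([p[0],p[1],0]); return np.round([c*d[0]+s*d[1],-s*d[0]+c*d[1]],1)
for q in [(266,438,57),(330,408,57),(302,358,57),(240,388,57),(205,328,26),(265,300,26)]: print(q,toF(*q))
print("oil",ray("top",(238,252),60),"bush",ray("top",(210,186),35),"key",[ray("top",q,7) for q in((427,174),(388,138),(422,124))])
np.save("p.npy",p)
E
```

```text
[ 6.27341956e+02 -4.94375340e+01  4.07297763e-01]
[[-0.9 -0.1]
 [ 0.6 -0.4]
 [ 0.6  0.3]
 [-0.6  1.8]
 [-0.9 -0.4]
 [ 1.   0.7]
 [-0.5  0.5]
 [-0.2  0.7]
 [-0.3 -0.6]
 [-1.1 -2.1]
 [-2.1 -0.1]
 [ 0.1 -0.5]
 [ 0.2 -1. ]
 [-0.1 -1. ]]
(266, 438, 57) [-92.4  17. ]
(330, 408, 57) [-91.4 -16.6]
(302, 358, 57) [-64.4 -14.3]
(240, 388, 57) [-65.8  18.5]
(205, 328, 26) [-28.7  17.1]
(265, 300, 26) [-27.7 -15.6]
oil [493.40940753  95.21675602  60.        ] bush [623.79004234 151.41916248  35.        ] key [array([ 655.28176697, -281.4128646 ,    7.        ]), array([ 730.08863236, -204.8014583 ,    7.        ]), array([ 759.98271225, -275.73037189,    7.        ])]
```

```bash
cat >> h.py <<'E'
def goal(fx,fy,tipz):
    "shift in tool axes from now"
    from cell import sense,arm
    from scipy.spatial.transform import Rotation as Ro
    p=np.load("p.npy"); s=sense(); q=s["tcp_rot"]; R=Ro.from_quat([q[1],q[2],q[3],q[0]]).as_matrix()
    w=F2W(p,[(fx,fy,tipz+arm.tcp_to_tips)])[0]
    yaw=np.arctan2(R[1,0],R[0,0])
    return np.round(R.T@(w-s["tool_pos"]),1), "turn",round(-(p[2]-yaw),4)
def cur():
    from cell import sense,arm
    p=np.load("p.npy"); s=sense(); d=s["tool_pos"]-[p[0],p[1],0]; c,sn=np.cos(p[2]),np.sin(p[2])
    f=s["ft_force"]
    return "F tip",np.round([c*d[0]+sn*d[1],-sn*d[0]+c*d[1],d[2]-arm.tcp_to_tips],1),"force F",np.round([c*f[0]+sn*f[1],-sn*f[0]+c*f[1],f[2]],1),"w",round(s["gripper_width"],1),"t",s["clock"]
E
python3 -c "
from h import *
print(cur(),goal(-112,-38.5,100))"
```

```text
('F tip', array([-572.3, -330.6,  221.7]), 'force F', array([ 1.1, -0. , -0.1]), 'w', 86.9, 't', 0.1) (array([ 452.6, -303.5,  122.4]), 'turn', np.float64(-0.0255))
```

>>> play_rows(commands=[[[0.41,120,-80,0,-0.01],[0.41,240,-160,0,-0.0255],[0.41,360,-240,40,-0.0255],[0.41,452.6,-303.5,80,-0.0255],[0.41,452.6,-303.5,122,-0.0255],[0.41,452.6,-303.5,122,-0.0255],[0.41,452.6,-303.5,122,-0.0255],[0.41,452.6,-303.5,122,-0.0255],[0.41,452.6,-303.5,122,-0.0255],[0.41,452.6,-303.5,122,-0.0255],[0.41,452.6,-303.5,122,-0.0255],[0.41,452.6,-303.5,122,-0.0255],[0.41,452.6,-303.5,122,-0.0255],[0.41,452.6,-303.5,122,-0.0255],[0.41,452.6,-303.5,122,-0.0255],[0.41,452.6,-303.5,122,-0.0255],[0.41,452.6,-303.5,122,-0.0255],[0.41,452.6,-303.5,122,-0.0255],[0.41,452.6,-303.5,122,-0.0255],[0.41,452.6,-303.5,122,-0.0255]]])

```text
clock: 1.77
tool_pos: [539.4, -130.9, 283.2]
tcp_rot: [0.0, 0.98, 0.201, 0.0]
ft_force: [-0.2, 0.2, -0.1]
gripper_width: 61.3
```

```bash
cat > look.py <<'E'
import sys,cv2
from cell import optics
from h import *
print(cur())
for n,(u,v,w,h) in {"side":(190,100,160,130),"top":(250,100,170,170)}.items():
    a=optics.read_camera(n)["color"][v:v+h,u:u+w,::-1]
    cv2.imwrite(f"pics/{n}{sys.argv[1]}.png",cv2.resize(a,None,fx=3.5,fy=3.5,interpolation=cv2.INTER_CUBIC))
E
python3 look.py 1; python3 -c "
from h import *
print(goal(-112,-38.5,60))"
```

```text
('F tip', array([-113.,  -40.,  101.]), 'force F', array([-0.1,  0.2, -0.1]), 'w', 61.3, 't', 1.7667)
(array([ 0.8, -1.2, 40.9]), 'turn', np.float64(-0.0016))
```

View pics/side1.png

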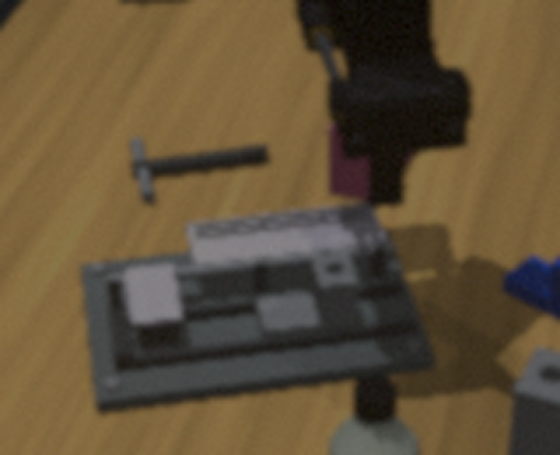

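View pics/top1.png

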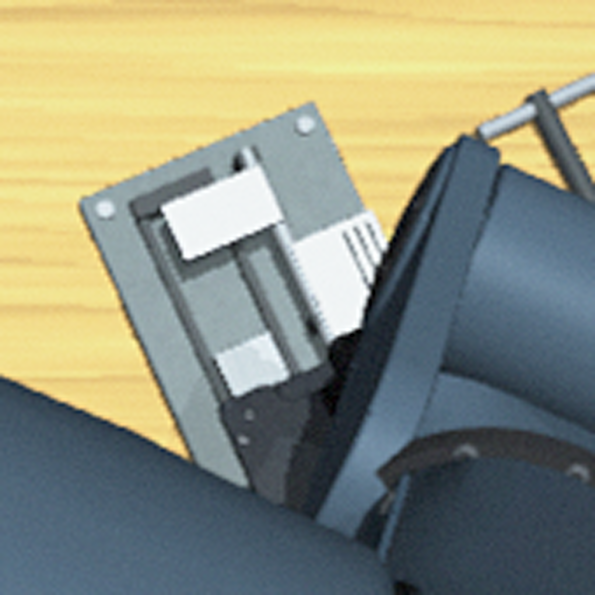

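The side view shows the lane-side fingertip at crop (385,195), behind and above the heel. The top view is mostly hidden by the arm. I'll go down to just above the heel height and look again.

>>> play_rows(commands=[[[0.41,0.8,-1,20,0],[0.41,0.8,-1,38,0],[0.41,0.8,-1,38,0],[0.41,0.8,-1,38,0]]])

```text
clock: 2.2
tool_pos: [539.8, -128.6, 244.2]
tcp_rot: [-0.001, 0.979, 0.202, -0.001]
ft_force: [0.9, -0.4, -0.4]
gripper_width: 61.2
```

```bash
python3 look.py 2; python3 -c "
from h import *
p=np.load('p.npy')
print(((proj('side',F2W(p,[(-112+sx,y,62) for sx in(-9.5,9.5) for y in (-7.5,7.5)]))-[190,100])*3.5).round())
print(goal(-112,-38.5,45))"
```

```text
('F tip', array([-111.8,  -38. ,   62. ]), 'force F', array([ 0.7, -0.7, -0.4]), 'w', 61.2, 't', 2.2)
[[393. 247.]
 [398. 261.]
 [365. 251.]
 [369. 264.]]
(array([-0.8,  0.1, 18.2]), 'turn', np.float64(-0.0003))
```

View pics/side2.png

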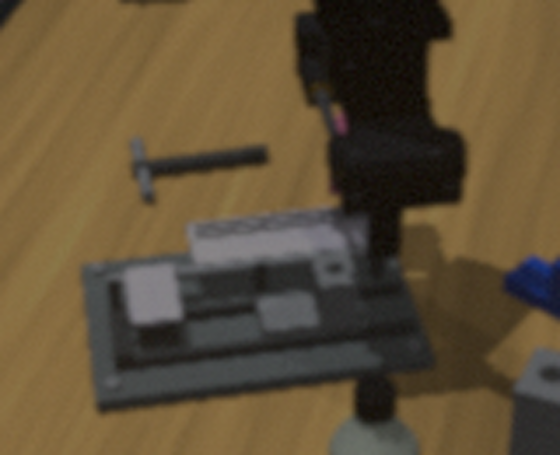

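The fingertip shows at x 370–398, y about 260, which matches the prediction, and it clears the heel (right edge about x 357). Now I press the wing.

>>> play_rows(commands=[[[0.41,0,0,16,0],[0.41,0,0,22,0],[0.41,0,0,26,0],[0.41,0,0,29,0],[0.41,0,0,32,0],[0.41,0,0,32,0],[0.41,0,0,32,0]]])

```text
clock: 2.88
tool_pos: [540.5, -129.0, 214.1]
tcp_rot: [0.001, 0.979, 0.202, 0.001]
ft_force: [-1.4, -2.4, 7.6]
gripper_width: 61.3
```

```bash
python3 look.py 3
```

```text
('F tip', array([-111.2,  -38.6,   31.9]), 'force F', array([-2.3, -1.6,  7.6]), 'w', 61.3, 't', 2.8833)
```

View pics/side3.png

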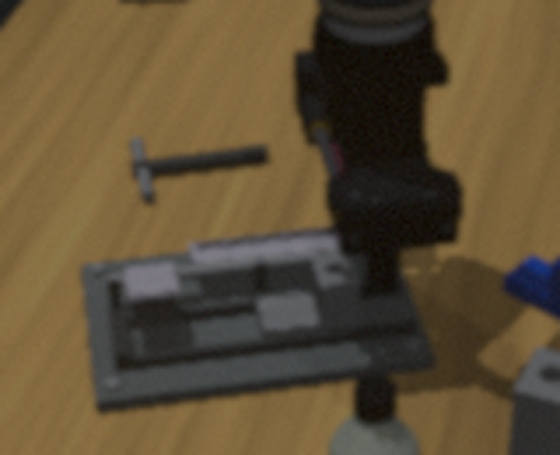

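View pics/top3.png

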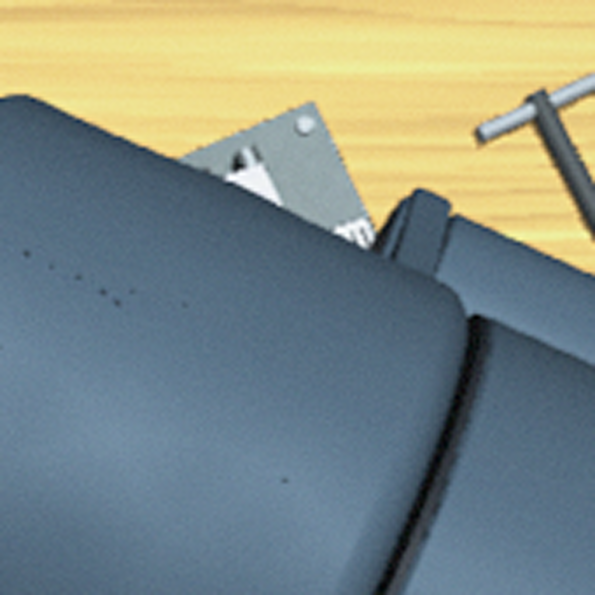

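The flap is open: the leaf is visibly raised, and 7.6 N at the tip corresponds to about 0.36 rad. The block hasn't moved. Now pushing along +x.

>>> play_rows(commands=[[[0.41,3,0,0.5,0],[0.41,6,0,0.5,0],[0.41,8,0,0.5,0],[0.41,10,0,0.5,0],[0.41,12,0,0.5,0],[0.41,15,0,0.5,0],[0.41,18,0,0.5,0],[0.41,21,0,0.5,0],[0.41,24,0,0.5,0],[0.41,27,0,0.5,0],[0.41,30,0,0.5,0],[0.41,33,0,0.5,0],[0.41,36,0,0.5,0],[0.41,39,0,0.5,0],[0.41,42,0,0.5,0],[0.41,45,0,0.5,0],[0.41,48,0,0.5,0],[0.41,50,0,0.5,0]]])

```text
clock: 4.48
tool_pos: [585.1, -109.8, 213.7]
tcp_rot: [0.001, 0.979, 0.203, -0.002]
ft_force: [-6.2, -5.3, 7.8]
gripper_width: 61.6
```

```bash
python3 look.py 4
```

```text
('F tip', array([-62.7, -38.7,  31.5]), 'force F', array([-7.8, -2.4,  7.8]), 'w', 61.6, 't', 4.4833)
```

View pics/side4.png

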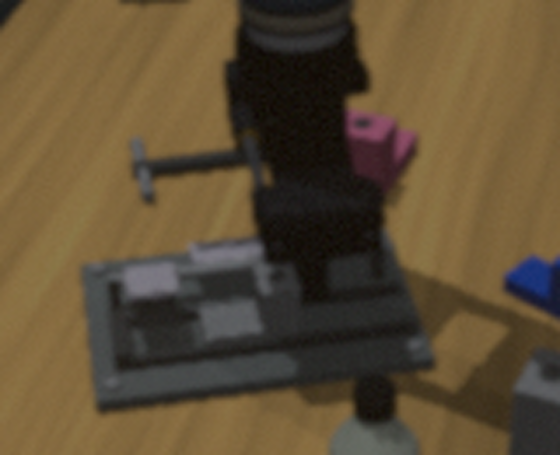

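The block moves with the finger, its tongue now just short of the still-raised leaf. I keep pushing.

>>> play_rows(commands=[[[0.41,3,0,0,0],[0.41,6,0,0,0],[0.41,9,0,0,0],[0.41,12,0,0,0],[0.41,15,0,0,0],[0.41,18,0,0,0],[0.41,21,0,0,0],[0.41,24,0,0,0],[0.41,27,0,0,0],[0.41,30,0,0,0],[0.41,33,0,0,0],[0.41,36,0,0,0],[0.41,39,0,0,0],[0.41,41,0,0,0],[0.41,43,0,0,0],[0.41,43,0,0,0]]])

```text
clock: 5.92
tool_pos: [624.8, -92.8, 213.7]
tcp_rot: [0.001, 0.979, 0.203, -0.002]
ft_force: [-5.8, -5.7, 7.2]
gripper_width: 61.4
```

```bash
python3 look.py 5
```

```text
('F tip', array([-19.5, -38.8,  31.5]), 'force F', array([-7.6, -3. ,  7.2]), 'w', 61.4, 't', 5.9167)
```

View pics/side5.png

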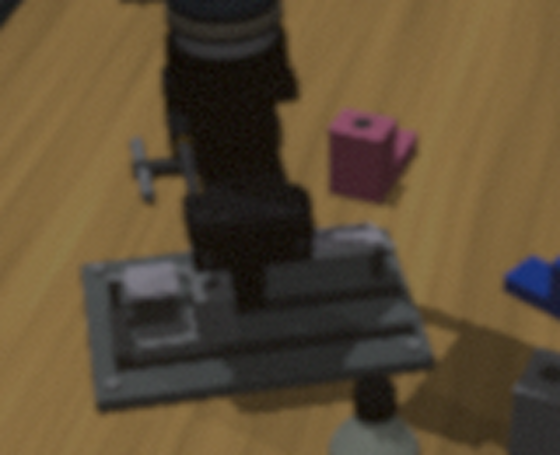

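The tongue is under the raised leaf, with roughly 6 mm left to the stop. From here I use small steps and watch the force.

>>> play_rows(commands=[[[0.41,1,0,0,0],[0.41,2,0,0,0],[0.41,3,0,0,0],[0.41,4,0,0,0],[0.41,5,0,0,0],[0.41,5.5,0,0,0]]])

```text
clock: 6.52
tool_pos: [629.3, -90.9, 213.7]
tcp_rot: [0.001, 0.979, 0.203, -0.002]
ft_force: [-7.4, -5.8, 7.5]
gripper_width: 61.4
```

>>> play_rows(commands=[[[0.41,0.7,0,0,0],[0.41,1.3,0,0,0]]])

```text
clock: 6.68
tool_pos: [630.2, -90.5, 213.7]
tcp_rot: [0.001, 0.979, 0.203, -0.003]
ft_force: [-8.8, -7.7, 9.0]
gripper_width: 61.6
```

```bash
python3 -c "
from h import *
print(cur())"
```

```text
('F tip', array([-13.6, -38.8,  31.5]), 'force F', array([-11.1,  -3.6,   9. ]), 'w', 61.6, 't', 6.6833)
```

Force is starting to rise at the predicted home position. A little further should confirm it.

>>> play_rows(commands=[[[0.41,0.7,0,0,0],[0.41,1.4,0,0,0],[0.41,1.4,0,0,0]]])

```text
clock: 6.93
tool_pos: [630.8, -90.3, 213.7]
tcp_rot: [0.001, 0.979, 0.204, -0.004]
ft_force: [-10.2, -8.8, 10.2]
gripper_width: 61.6
```

```bash
python3 look.py 6
```

```text
('F tip', array([-13. , -38.9,  31.5]), 'force F', array([-12.9,  -4.1,  10.2]), 'w', 61.6, 't', 6.9333)
```

View pics/side6.png

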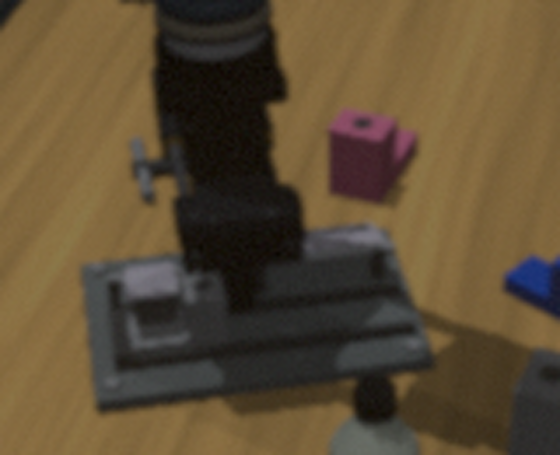

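>>> play_rows(commands=[[[0.41,0.7,0,0,0],[0.41,1.4,0,0,0],[0.41,2,0,0,0],[0.41,2,0,0,0]]])

```text
clock: 7.37
tool_pos: [631.6, -90.0, 213.7]
tcp_rot: [0.001, 0.979, 0.204, -0.006]
ft_force: [-13.2, -11.1, 12.4]
gripper_width: 61.2
```

```bash
python3 -c "
from h import *
print(cur())"
```

```text
('F tip', array([-12.2, -38.9,  31.5]), 'force F', array([-16.5,  -5. ,  12.4]), 'w', 61.2, 't', 7.3667)
```

The force rises steadily against a fixed position, so the block is against the stop. I back off a little, then lift.

>>> play_rows(commands=[[[0.41,-2,0,0,0],[0.41,-5,0,0,0],[0.41,-9,0,0,0],[0.41,-12,0,0,0],[0.41,-12,0,-3,0],[0.41,-12,0,-6,0],[0.41,-12,0,-10,0],[0.41,-12,0,-20,0],[0.41,-12,0,-45,0],[0.41,-12,0,-80,0],[0.41,-40,0,-120,0],[0.41,-80,0,-150,0],[0.41,-120,0,-150,0],[0.41,-160,30,-150,0],[0.41,-180,60,-150,0],[0.41,-180,100,-150,0],[0.41,-180,140,-150,0],[0.41,-180,180,-150,0],[0.41,-180,220,-150,0],[0.41,-180,220,-150,0]]])

```text
clock: 9.03
tool_pos: [558.3, -367.9, 362.8]
tcp_rot: [0.004, 0.98, 0.2, 0.002]
ft_force: [0.6, -1.2, 0.1]
gripper_width: 61.4
```

```bash
python3 look.py 7
```

```text
('F tip', array([-189.5, -265.1,  180.6]), 'force F', array([ 0.1, -1.3,  0.1]), 'w', 61.4, 't', 9.0333)
```

View pics/side7.png

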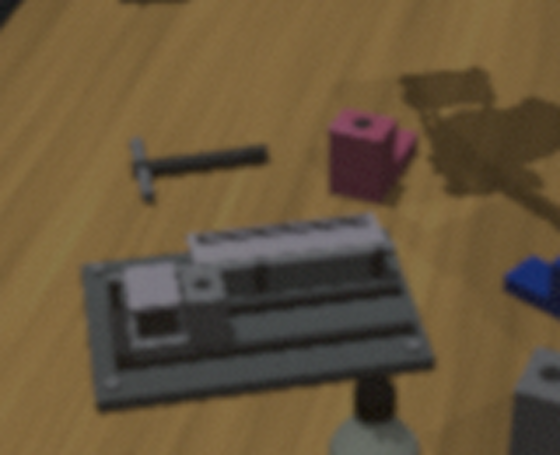

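View pics/top7.png

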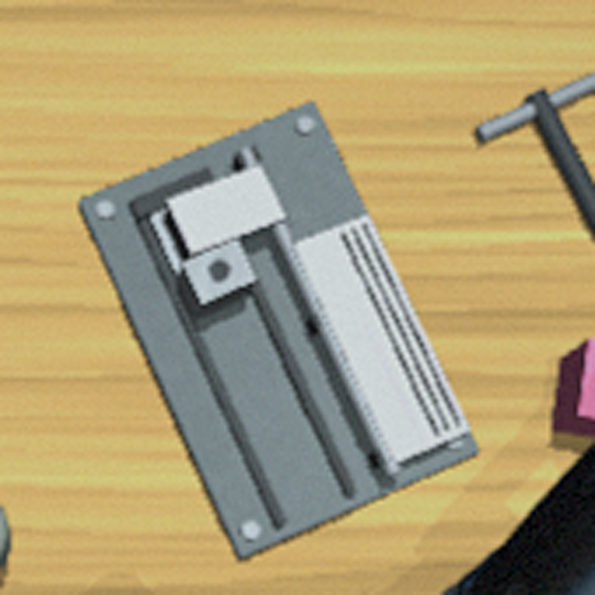

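The block is in the lane with its tongue under the leaf, and the flap has come down on it. Next I measure the heel's rear corners, (204,306) and (258,286) in the top crop.

```bash
python3 -c "
from h import *
p=np.load('p.npy')
for u,v,z in[(204,306,57),(258,286,57),(152,215,26)]:
    w=ray('top',(u/3.5+250,v/3.5+100),z); c,s=np.cos(p[2]),np.sin(p[2]); d=w-np.array([p[0],p[1],0]); print(np.round([c*d[0]+s*d[1],-s*d[0]+c*d[1]],1))
q=[(-4,17,57),(-4,-17,57),(60,17,26),(60,24.5,26)]
print('exp top',((proj('top',F2W(p,q))-[250,100])*3.5).round())
def leaf(th,x=24): 
    c,s=np.cos(th),np.sin(th); return [(xx,-45+58*c-8*s,34+58*s+8*c) for xx in (24,58)]
for th in(0,.1,.2,.3): print(th,((proj('top',F2W(p,leaf(th)))-[250,100])*3.5).round().tolist(),((proj('side',F2W(p,leaf(th)))-[190,100])*3.5).round().tolist())
"
python3 -c "
import cv2
a=cv2.imread('pics/top7.png')[130:340,120:320];cv2.imwrite('pics/t7c.png',cv2.resize(a,None,fx=2.8,fy=2.8,interpolation=cv2.INTER_CUBIC))"
```

```text
[-5.1 15.7]
[ -6.6 -15.9]
[59.5 16.3]
exp top [[201. 305.]
 [258. 281.]
 [150. 215.]
 [138. 220.]]
0 [[185.0, 262.0], [160.0, 208.0]] [[181.0, 316.0], [129.0, 322.0]]
0.1 [[187.0, 259.0], [162.0, 204.0]] [[180.0, 308.0], [128.0, 314.0]]
0.2 [[191.0, 256.0], [166.0, 200.0]] [[179.0, 300.0], [126.0, 306.0]]
0.3 [[195.0, 252.0], [170.0, 196.0]] [[178.0, 291.0], [125.0, 297.0]]
```

View pics/t7c.png

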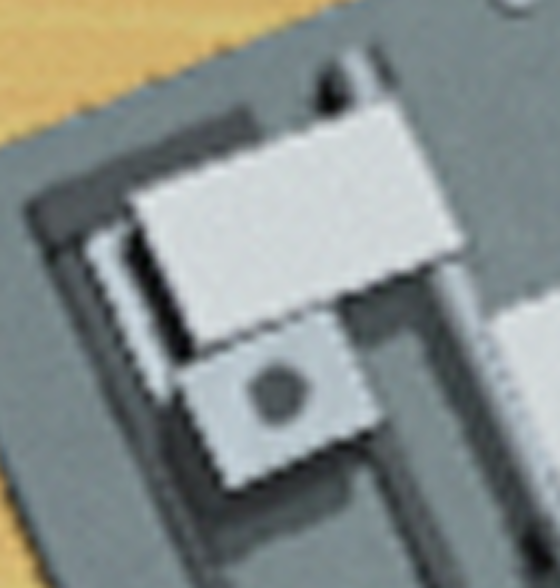

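The tongue's front-left corner is at crop (150,216), against (150,215) expected when home. The leaf corners at (188,253) and (166,201) fit a flap angle of about 0.2. I'm handing the job in.

```bash
python3 -c "
from cell import ticket,sense
print(abs(sense()['joint_velocities']).max()); print(ticket.finish_job())"
```

```text
0.0772637753540815
the job is handed in; nothing more can be done
None
```

The block is loaded and the job is handed in; `finish_job` gives no verdict, so success rests on my own checks. With the fingers about 61 mm apart, one fingertip held the wing down (about 7.6 N, roughly 0.36 rad by the spring figures). The other pushed the heel about 88 mm to the stop. I then backed off, lifted clear and moved away at about 9 s.

**Home against the stop:**
- The push force rose from about 8 N to 16.5 N while the finger moved only slightly, at the predicted home position.
- In the last top view the tongue's front corner is about 1 px in the enlarged crop (under 1 mm) from its home position.
- The heel's rear corners disagree a little: they read F x -5.1 and -6.6 mm against -4 mm expected. I took this as pixel and calibration error, since the tongue corner and the force both indicate home.

**Flap:** the leaf's position in the image fits about 0.2 rad, which is where it should rest on the loaded tongue. I could not measure its clamping force.

**Bystanders:** nothing was seen to touch the bottle, bush or key, and the key looks unmoved in the pictures. I did not re-measure their positions.

**Arm:** it was well clear of everything when I handed in, but not fully settled (0.08 rad/s left in one joint).

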